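Make up two wiring kits at the fitters' desk

TASK

Make up the two wiring kits from the parts lying on the desk: into the blue tray go the black terminal block, the yellow relay and the brass gland; into the orange tray go the square socket module and the white gland. In both trays the gland belongs in the small compartment and everything else in the large one; stand each part upright and flat on the tray's floor, set down and not dropped. Leave the trays, the tape, the meter and the screwdriver where they are.

Things in the scene. Friction and masses are not known exactly. Their poses are not given: they have to be found in the camera images.
- blue_tray: Blue open kit tray, loose, 220 (x) by 132 (y) mm; walls 4 mm thick, 18 mm high; floor 4 mm thick. A cross wall as high as the rim, x = +40 to +44 mm, makes a LARGE compartment (inside x -106 to +40 mm) and a SMALL one (inside x +44 to +106 mm), both y -64 to +64 mm inside. Origin: centre of the underside; x points to the small end, z up. May stand on either side, at any yaw
- orange_tray: Orange open kit tray, loose, 220 (x) by 132 (y) mm; walls 4 mm thick, 18 mm high; floor 4 mm thick. A cross wall as high as the rim, x = +40 to +44 mm, makes a LARGE compartment (inside x -106 to +40 mm) and a SMALL one (inside x +44 to +106 mm), both y -64 to +64 mm inside. Origin: centre of the underside; x points to the small end, z up. May stand on either side, at any yaw
- terminal_block: Black screw terminal block with two rows of four steel screws on top, 44 (x) by 30 (y) mm, 26 mm high at its edges, with a middle ridge 10 mm wide and thin partitions up to 34 mm. Grip it across its 30 mm. About 70 g. Stands upright at the start. Origin: centre of the underside, z up
- relay: Yellow plug-in relay with a copper-coloured window in each of its 36 mm sides, a red mark on top and a black foot, 36 (x) by 28 (y) mm, 40 mm high. Grip it across its 28 mm. About 60 g. Stands upright at the start. Origin: centre of the underside, z up
- socket_module: Square socket outlet module, grey sides and white top face with a grey disc and three black slots, 45 by 45 mm, 38 mm high. Its sides are vertical. About 70 g. Stands upright at the start. Origin: centre of the underside, z up
- brass_gland: Brass cable gland: hexagonal foot 34 mm across its flats, 39 mm across its corners, 16 mm high, round nut 33 mm in diameter above it, a short collar with a black bore on top, 40 mm high in all. Grip it across the nut from any side. About 60 g. Stands upright at the start. Origin: centre of the underside, z up
- white_gland: White plastic cable gland, of the same shape and sizes as the brass one (hexagonal foot 34 mm across flats, nut 33 mm in diameter, 40 mm high, black bore on top). About 60 g. Stands upright at the start. Origin: centre of the underside, z up
- tape_roll: Bystander: a red roll of tape lying flat, 84 mm across, 19 mm high. Origin: centre of the underside
- meter: Bystander: a black hand-held meter with a green display and a yellow dial, lying on its back, 120 (x) by 66 (y) mm, 37 mm high. Origin: centre of the underside
- screwdriver: Bystander: a green-handled screwdriver, 190 mm long, 26 mm high at most, lying crosswise beyond the stock; x along the shaft towards the tip. Origin: below the middle of the tool, on the desk

How it is judged (in metres and radians):
At the end, for the whole second after the job is handed in: Each part is in its own tray and compartment, its centre 8 mm or more inside the end walls and 10 mm inside the side walls, its underside under 8 mm above the tray's underside, upright within 0.15 rad, at rest and released; both trays level (x of terminal_block in the frame of blue_tray between -0.098 and 0.032 m and y of terminal_block in the frame of blue_tray between -0.054 and 0.054 m and z of terminal_block in the frame of blue_tray between 0 and 0.008 m and angle between each of terminal_block, relay, brass_gland, socket_module, white_gland's own z axis and vertical below 0.15 rad and linear speed of each of terminal_block, relay, brass_gland, socket_module, white_gland below 0.02 m/s and contact force between the fingers and terminal_block below 0.05 N and x of relay in the frame of blue_tray between -0.098 and 0.032 m and y of relay in the frame of blue_tray between -0.054 and 0.054 m and z of relay in the frame of blue_tray between 0 and 0.008 m and contact force between the fingers and relay below 0.05 N and x of brass_gland in the frame of blue_tray between 0.052 and 0.098 m and y of brass_gland in the frame of blue_tray between -0.054 and 0.054 m and z of brass_gland in the frame of blue_tray between 0 and 0.008 m and contact force between the fingers and brass_gland below 0.05 N and x of socket_module in the frame of orange_tray between -0.098 and 0.032 m and y of socket_module in the frame of orange_tray between -0.054 and 0.054 m and z of socket_module in the frame of orange_tray between 0 and 0.008 m and contact force between the fingers and socket_module below 0.05 N and x of white_gland in the frame of orange_tray between 0.052 and 0.098 m and y of white_gland in the frame of orange_tray between -0.054 and 0.054 m and z of white_gland in the frame of orange_tray between 0 and 0.008 m and contact force between the fingers and white_gland below 0.05 N and angle between each of blue_tray, orange_tray's own z axis and vertical below 0.05 rad); the robot touches nothing.
It fails at once if a part is dropped or thrown (faster than 0.8 m/s out of the fingers' hold) ((contact force between the fingers and terminal_block below 0.02 N and linear speed of terminal_block above 0.8 m/s) or (contact force between the fingers and relay below 0.02 N and linear speed of relay above 0.8 m/s) or (contact force between the fingers and brass_gland below 0.02 N and linear speed of brass_gland above 0.8 m/s) or (contact force between the fingers and socket_module below 0.02 N and linear speed of socket_module above 0.8 m/s) or (contact force between the fingers and white_gland below 0.02 N and linear speed of white_gland above 0.8 m/s)).
It fails at once if a tray is shifted by more than 30 mm (distance of any of blue_tray, orange_tray from where it was at the start of the episode above 0.03 m).
It fails at once if the tape, the meter or the screwdriver is shifted by more than 20 mm (distance of any of tape_roll, meter, screwdriver from where it was at the start of the episode above 0.02 m).
It also fails if it takes over 120 s, if anything falls off the work surface, if the arm or the gripper's body presses on something with over 40 N, if the wrist force passes 120 N, or if a joint passes its speed limit or range.

ROBOT

A 6-joint arm with a two-finger parallel gripper is mounted at the origin on the work surface. World frame = base frame: x ahead of the robot, y to its left, z up, the work surface at z = 0. Lengths are in mm, angles in rad, forces in N, time in s.
With the tool pointing down it reaches from about 300 to 775 mm from the base axis. Payload 14.6 kg.
Tool frame: the origin (TCP) lies between the finger pads; the fingertips stand 8 mm ahead of it and the grasp point (between the pads) lies 11 mm behind it (arm.tip_reach is the distance from the TCP to the fingertips, in mm); z points along the fingers, y is the line along which they close (so a half turn about z gives the same grasp; the last joint's range is limited). The gripper opens to 94 mm and grips with 3 to 60 N. Pads are 16 mm wide; open, the fingers measure 119 mm over their backs; the gripper's body (75 mm by 177 mm) begins 78 mm behind the grasp point.
Start: joints at [1.19, 0.3, 1.521, -0, 1.321, -0.067], TCP at [169.769, 523.133, 213.446] pointing down, gripper open.
Joint ranges: [-3.03, 3.03], [-0.79, 2.21], [0.23, 2.52], [-1.04, 4.18], [0, 3.07], [-2.55, 2.55]. Speed limits (rad/s): [2.22, 2.22, 2.57, 3.14, 3.14, 3.14].

INTERFACE

Orientations are given as a 3x3 rotation matrix whose columns are the frame's x, y, z axes.
In Python, from rig import arm gives the robot as it stands.
- The arm moves only by the tool send_rows, never from a script. Its argument "steps" is a list of rows, each an object of numbers: "x", "y", "z": the shift along the tool's x, y, z in m; "ax", "ay", "az": the turn, a rotation vector about the tool's x, y, z in degrees; "hand": the opening, from -1 (shut) to 1 (fully open). A call has exactly 8 rows; each row is the pose to reach, as a shift and turn from the pose commanded when the call began, along the tool's axes at that moment; what a row does not reach only later rows make up. A row lasts 1/10 s, in which the tool goes at most 50 mm and 8.59 degrees, less where a joint would pass 70% of its speed; a pose out of reach is approached as far as the arm can. A call with a gripper value outside its range is refused whole. The fingers move at their own pace and stop on an object; "squeeze" is the grip in N (left out, the last holds). Time passes only in rows, so rows that repeat a pose let the fingers close, or fill a call up. It gives the time, the measured TCP pose, the force, the opening and the grip force at its end, in the units of the state.
- arm.get_state(): the state, without advancing time (a new reading comes with each control period).
- arm.grab_frame(name): name is "scene" or "top" or "wrist"; returns the picture (384x512x3 uint8, red, green, blue); there is no depth.
- arm.camera_params(name): a dict with "mtx" (3x3 intrinsics, pixels), "k1" (the pictures are not rectified: a ray, as slopes to the right and down, at radius r is drawn at 1 + k1 r^2 times it, then the intrinsics apply), "xyz" and "rotation" of the camera in the world. Camera axes: x right, y up, looking along -z (the intrinsics and any distortion apply to the point x, -y, -z); pixel columns grow to the right and rows downward; lengths in mm; the calibration is good to about 2 mm. A picture is of the moment at which its call begins: read the wrist's pose just before it. camera_params takes no time and is no camera call; for the wrist camera it gives the pose at the moment of the call.
- arm.sign_off(): hands the job in; it is judged then, once.
The state is a dict: "t": time; "qpos": joint angles; "joint_vel": joint speeds; "effort": joint torques, N m; "position": TCP position; "tcp_rot": TCP orientation; "contact_force": force on the tool from outside, world axes, zero at the start; "wrist_torque": the same for the moment, N m; "finger_gap": opening from 0.0 (shut) to 1.0 (fully open); "grasp_force": force on a finger pad.
Only numpy, scipy, OpenCV 4.12 (cv2) and the standard library are available. Lean on these libraries where they do the work, as an engineer would, in place of code of your own. Each camera call takes 0.05 s, during which the arm holds its last target. There are 200 camera calls.

## Working session

There is one attempt and no reset: what is moved stays moved. The work goes in short steps, Python scripts to look and compute and a tool call to move; the robot and the scene stay as the last step left them, time stands still between calls to the robot, and variables do not carry over. Pictures are saved under pics/ and viewed, at most 14 in all, crops included, and the job is handed in when it is done.

Besides the shell and the picture viewer there is one more tool, called in YAML: its name, and indented under it one key for each argument. send_rows: Moves the arm, as the interface text tells. Its arguments: {"type":"object","properties":{"steps":{"type":"array"},"squeeze":{"type":"number"}},"required":["steps"]}

```bash
mkdir -p pics; ls
python3 - <<'E'
from rig import arm
import cv2,numpy as np
np.set_printoptions(precision=3,suppress=True)
for n in("scene","top"):
    p=arm.camera_params(n);print(n,p)
    cv2.imwrite(f"pics/{n}0.png",arm.grab_frame(n)[:,:,::-1])
s=arm.get_state();print(s)
E
```

```text
pics
scene {'mtx': array([[493.08 ,   0.   , 261.749],
       [  0.   , 493.08 , 194.347],
       [  0.   ,   0.   ,   1.   ]]), 'k1': -0.17907204608624078, 'xyz': array([1065.017, -485.115,  960.807]), 'rotation': array([[ 0.754, -0.528,  0.391],
       [ 0.657,  0.62 , -0.428],
       [-0.016,  0.58 ,  0.815]])}
top {'mtx': array([[471.863,   0.   , 254.182],
       [  0.   , 471.863, 190.543],
       [  0.   ,   0.   ,   1.   ]]), 'k1': -0.11501596746797146, 'xyz': array([ 429.155,   -7.108, 1318.314]), 'rotation': array([[ 0.006,  0.988, -0.152],
       [-1.   ,  0.008,  0.01 ],
       [ 0.011,  0.152,  0.988]])}
{'t': 0.1, 'qpos': array([ 1.19 ,  0.3  ,  1.522, -0.   ,  1.321, -0.067]), 'joint_vel': array([ 0.001, -0.   , -0.001,  0.001, -0.003, -0.   ]), 'effort': array([ -0.   , -53.264, -35.328,   0.071,   0.023,  -0.   ]), 'position': array([169.705, 522.934, 212.937]), 'tcp_rot': array([[-0.951,  0.309, -0.   ],
       [ 0.309,  0.951, -0.001],
       [ 0.   , -0.001, -1.   ]]), 'contact_force': array([-0.309,  0.287,  0.066]), 'wrist_torque': array([-0.   , -0.017, -0.018]), 'grasp_force': 0.0, 'finger_gap': 0.9978215255250689}
```

View pics/top0.png

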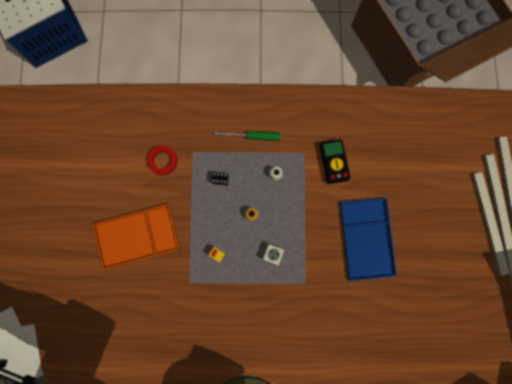

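View pics/scene0.png

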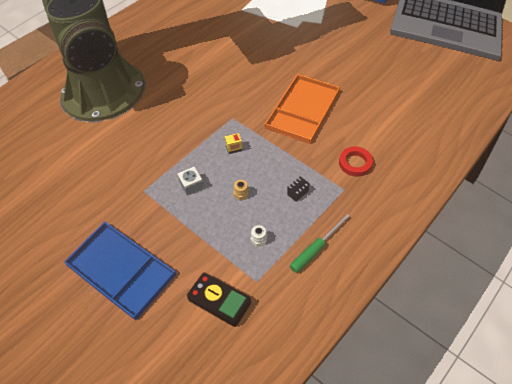

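The top view shows the orange tray on the left around (136,235), with its small end to the right. The blue tray is on the right around (367,238), with its small end up. On the mat are the black block (218,178), white gland (276,172), brass gland (251,213), relay (215,254) and socket (272,254). The tape is at (161,160), the meter at (335,160) and the screwdriver at (247,135). The scene view agrees.

```bash
cat > vis.py <<'E'
from rig import arm
import cv2,numpy as np
np.set_printoptions(precision=1,suppress=True)
def rays(p,uv):
    n=cv2.undistortPoints(np.float64(uv).reshape(-1,1,2),p["mtx"],np.array([p["k1"],0,0,0.])).reshape(-1,2)
    return np.c_[n[:,0],-n[:,1],-np.ones(len(n))]@np.array(p["rotation"]).T
def plane(p,uv,z):
    d=rays(p,uv);o=np.array(p["xyz"]);return o+d*((z-o[2])/d[:,2])[:,None]
def pix(p,X):
    c=(np.atleast_2d(X)-p["xyz"])@np.array(p["rotation"]);n=np.c_[c[:,0],-c[:,1]]/-c[:,2:]
    r=(n**2).sum(1,keepdims=True);n=n*(1+p["k1"]*r);return n@np.array(p["mtx"])[:2,:2].T+np.array(p["mtx"])[:2,2]
def blobs(img,lo,hi,amin=15):
    h=cv2.cvtColor(img,cv2.COLOR_RGB2HSV);m=cv2.inRange(h,lo,hi)
    c,_=cv2.findContours(m,cv2.RETR_EXTERNAL,cv2.CHAIN_APPROX_NONE)
    return sorted([k for k in c if cv2.contourArea(k)>=amin],key=cv2.contourArea,reverse=True)
def rect(c,p,z):
    w=plane(p,c.reshape(-1,2),z)[:,:2].astype(np.float32);return cv2.minAreaRect(w)
E
python3 - <<'E'
from vis import *
img=cv2.imread("pics/top0.png")[:,:,::-1].copy();p=arm.camera_params("top")
for n,lo,hi,z in(("orange",(5,180,120),(14,255,255),18),("blue",(105,150,60),(125,255,255),18)):
    for c in blobs(img,lo,hi,800)[:2]:
        r=rect(c,p,z);print(n,r,cv2.boundingRect(c));print(cv2.boxPoints(r))
for n,uv,z in(("term",(218,178),30),("wg",(276.5,172),40),("bg",(251.5,213.5),40),("relay",(216,254.5),40),("socket",(273.5,254.5),38),("tape",(161.5,160),19),("meter",(335,160),37),("sd",(247,135),13)):print(n,plane(p,[uv],z))
s=arm.get_state();w=arm.camera_params("wrist");R=s["tcp_rot"]
print(w["mtx"],w["k1"],"tool-frame cam pos",R.T@(w["xyz"]-s["position"]));print(R.T@w["rotation"])
E
```

```text
orange ((478.3763122558594, 371.53448486328125), (135.84841918945312, 355.5594482421875), 15.616826057434082) (52, 204, 128, 67)
[[365.1 524.5]
 [460.8 182. ]
 [591.7 218.6]
 [495.9 561. ]]
orange ((139.5465087890625, -350.54925537109375), (699.2057495117188, 39.95542526245117), 89.42283630371094) (246, 363, 252, 16)
[[ 116.  -699.9]
 [ 156.  -700.3]
 [ 163.    -1.2]
 [ 123.1   -0.8]]
blue ((497.5898132324219, -335.8780517578125), (214.4019775390625, 127.53460693359375), 5.653531074523926) (341, 199, 52, 81)
[[ 384.6 -283. ]
 [ 397.2 -409.9]
 [ 610.6 -388.8]
 [ 598.  -261.9]]
term [[661.6  80.7  30. ]]
wg [[677.9 -81.1  40. ]]
bg [[562.4 -12.9  40. ]]
relay [[450.8  81.9  40. ]]
socket [[451.9 -73.   38. ]]
tape [[714.  242.1  19. ]]
meter [[ 714.1 -244.9   37. ]]
sd [[790.1   1.5  13. ]]
[[316.3   0.  253.3]
 [  0.  316.3 200. ]
 [  0.    0.    1. ]] 0.009408497069229678 tool-frame cam pos [  70.4   -0.8 -170.4]
[[-0.   1.   0.2]
 [ 1.   0.   0. ]
 [-0.   0.2 -1. ]]
```

send_rows:
  steps:
    - {"x":-0.042,"y":-0.0066,"z":-0.011,"az":-2.2,"hand":1}
    - {"x":-0.083,"y":-0.013,"z":-0.022,"az":-4.5,"hand":1}
    - {"x":-0.125,"y":-0.02,"z":-0.033,"az":-7,"hand":1}
    - {"x":-0.166,"y":-0.0265,"z":-0.044,"az":-9,"hand":1}
    - {"x":-0.208,"y":-0.033,"z":-0.055,"az":-11.5,"hand":1}
    - {"x":-0.25,"y":-0.04,"z":-0.066,"az":-14,"hand":1}
    - {"x":-0.291,"y":-0.0465,"z":-0.077,"az":-16,"hand":1}
    - {"x":-0.333,"y":-0.053,"z":-0.087,"az":-18,"hand":1}

```text
invalid input at $.steps[0]: expected keys x, y, z, ax, ay, az, hand
```

send_rows:
  steps:
    - {"x":-0.042,"y":-0.0066,"z":-0.011,"ax":0,"ay":0,"az":-2.2,"hand":1}
    - {"x":-0.083,"y":-0.013,"z":-0.022,"ax":0,"ay":0,"az":-4.5,"hand":1}
    - {"x":-0.125,"y":-0.02,"z":-0.033,"ax":0,"ay":0,"az":-7,"hand":1}
    - {"x":-0.166,"y":-0.0265,"z":-0.044,"ax":0,"ay":0,"az":-9,"hand":1}
    - {"x":-0.208,"y":-0.033,"z":-0.055,"ax":0,"ay":0,"az":-11.5,"hand":1}
    - {"x":-0.25,"y":-0.04,"z":-0.066,"ax":0,"ay":0,"az":-14,"hand":1}
    - {"x":-0.291,"y":-0.0465,"z":-0.077,"ax":0,"ay":0,"az":-16,"hand":1}
    - {"x":-0.333,"y":-0.053,"z":-0.087,"ax":0,"ay":0,"az":-18,"hand":1}

```text
t: 0.9
position: [471.4, 368.9, 300.8]
tcp_rot: [[-1.0, -0.002, -0.0], [-0.002, 1.0, -0.0], [0.0, -0.0, -1.0]]
contact_force: [-0.0, -0.1, 0.6]
finger_gap: 1.003
grasp_force: 0.0
```

```bash
cat > go.py <<'E'
from vis import *
import sys
def go(x,y,z,yaw=None,s=None):
    s=s or arm.get_state();R=s["tcp_rot"];d=R.T@(np.array([x,y,z])-s["position"])
    a=np.degrees(np.arctan2(R[1,0],R[0,0]));da=0 if yaw is None else -((yaw-a+180)%360-180)
    print("shift mm",d,"az",round(da,1))
def snap(n):
    s=arm.get_state();p=arm.camera_params("wrist");im=arm.grab_frame("wrist");cv2.imwrite(f"pics/{n}.png",im[:,:,::-1])
    np.save(f"pics/{n}.npy",p,allow_pickle=True);return im,p
def load(n):return cv2.imread(f"pics/{n}.png")[:,:,::-1].copy(),np.load(f"pics/{n}.npy",allow_pickle=True).item()
E
python3 - <<'E'
from go import *
s=arm.get_state();print(s["t"],s["position"],s["tcp_rot"],s["qpos"])
im,p=snap("w_or")
go(560,0,300,180)
for c in blobs(im,(3,170,80),(15,255,255),3000)[:3]:
    r=rect(c,p,18);print(r,cv2.boundingRect(c))
E
```

```text
0.9 [471.4 368.9 300.8] [[-1. -0. -0.]
 [-0.  1. -0.]
 [ 0. -0. -1.]] [ 0.6  0.4  1.2  0.   1.5 -1. ]
shift mm [ -83.7 -366.     2. ] az 0.0
((498.0943603515625, 310.4930725097656), (134.59925842285156, 222.18125915527344), 15.401971817016602) (127, 126, 171, 120)
```

View pics/w_or.png

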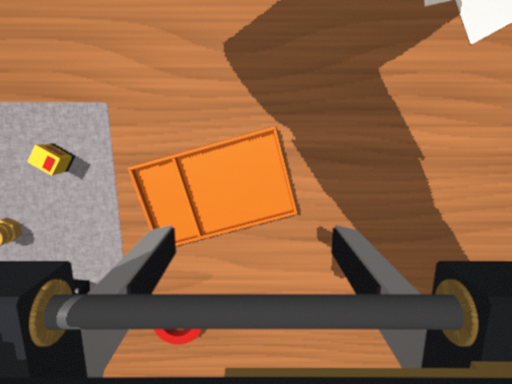

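The orange tray's rim spans cols 130–297 and rows 128–245, with the cross wall near col 190 and the small end to the left. The fitted size is 134.6x222, which matches. The relay is at (50,158) and the brass gland at (5,232).

send_rows:
  steps:
    - {"x":-0.022,"y":-0.047,"z":-0.005,"ax":0,"ay":0,"az":0,"hand":1}
    - {"x":-0.044,"y":-0.093,"z":-0.01,"ax":0,"ay":0,"az":0,"hand":1}
    - {"x":-0.066,"y":-0.138,"z":-0.015,"ax":0,"ay":0,"az":0,"hand":1}
    - {"x":-0.088,"y":-0.184,"z":-0.02,"ax":0,"ay":0,"az":0,"hand":1}
    - {"x":-0.11,"y":-0.23,"z":-0.025,"ax":0,"ay":0,"az":0,"hand":1}
    - {"x":-0.132,"y":-0.276,"z":-0.03,"ax":0,"ay":0,"az":0,"hand":1}
    - {"x":-0.154,"y":-0.322,"z":-0.03,"ax":0,"ay":0,"az":0,"hand":1}
    - {"x":-0.17,"y":-0.368,"z":-0.03,"ax":0,"ay":0,"az":0,"hand":1}

```text
t: 1.75
position: [638.5, 6.7, 330.1]
tcp_rot: [[-1.0, -0.0, -0.0], [-0.0, 1.0, 0.0], [0.0, 0.0, -1.0]]
contact_force: [0.7, 0.5, -0.7]
finger_gap: 1.002
grasp_force: 0.0
```

Run:
```python
from go import *
s=arm.get_state();print(s["t"],s["position"])
im,p=snap("w_mat")
```

```text
1.75 [638.5   6.7 330.1]
```

View pics/w_mat.png

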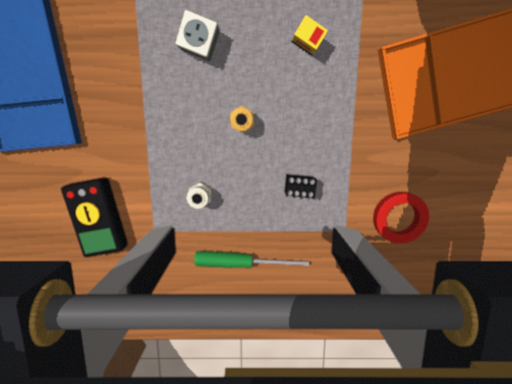

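Run:
```python
from go import *
im,p=load("w_mat")
t=[im[y-24:y+24,x-24:x+24] if y>=24 else im[0:48,x-24:x+24] for x,y in((197,24),(311,34),(242,118),(199,195),(301,187))]
t.append(np.zeros_like(t[0]))
t=[cv2.resize(k,None,fx=5.4,fy=5.4,interpolation=cv2.INTER_CUBIC) for k in t]
cv2.imwrite("pics/crop1.png",np.vstack([np.hstack(t[:3]),np.hstack(t[3:])])[:,:,::-1])
```

```text
(no output)
```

View pics/crop1.png

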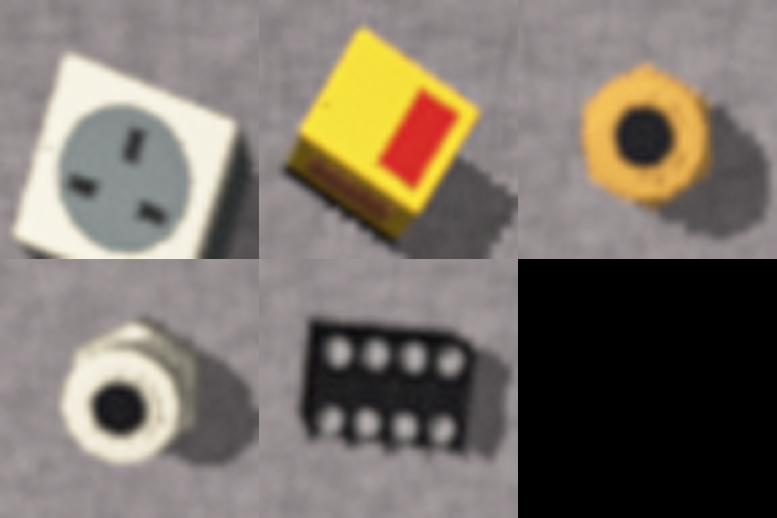

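Upscaled crops of the wrist view. Pixels below are in the crop image. The socket's top corners are (68,55), (237,122) and (13,235). The relay's top corners are (362,27), (480,110), (415,213) and (300,130). The brass bore is at (643,135) and the white bore at (118,408). The terminal block's screw rows run from (338,352) to (449,360).

```bash
cat > meas.py <<'E'
from go import *
def quad(c): return cv2.minAreaRect(c)
def up(im): return cv2.resize(im,None,fx=4,fy=4,interpolation=cv2.INTER_CUBIC)
def near(im,p,X,r=45):
    "4x crop around the projection of X, returns crop + function crop px->image px"
    u,v=pix(p,X)[0];u,v=int(u),int(v);x0,y0=max(u-r,0),max(v-r,0)
    c=im[y0:v+r,x0:u+r];return up(c),lambda q:(np.float64(q)+.5)/4-.5+[x0,y0]
def measure(im,p,X,lo,hi,z,big=True):
    c,f=near(im,p,X);b=blobs(c,lo,hi,60)
    out=[]
    for k in b[:10]:
        m=cv2.convexHull(k);w=plane(p,f(m.reshape(-1,2)),z)[:,:2].astype(np.float32)
        r=cv2.minAreaRect(w);out.append((np.array(r[0]),np.array(r[1]),round(r[2],1)))
    return out
E
python3 - <<'E'
from meas import *
im,p=load("w_mat")
for n,X,lo,hi,z in(("socket",(452,-73,38),(0,0,190),(180,60,255),38),("relay",(451,82,40),(20,150,190),(35,255,255),40),("bg",(562,-13,40),(0,0,0),(180,255,60),40),("wg",(678,-81,40),(0,0,0),(180,255,60),40),("term",(662,81,30),(0,0,120),(180,40,255),28),("termdark",(662,81,30),(0,0,0),(180,255,50),30)):
    print(n)
    for o in measure(im,p,X,lo,hi,z):
        if np.linalg.norm(o[0]-X[:2])<40: print("  ",*o)
E
```

```text
socket
   [451.9 -70.5] [44.4 44.1] 69.5
relay
   [451.9  82.6] [35.3 27.3] 58.3
bg
   [562.8 -10.9] [12.7 12.3] 90.0
wg
   [678.  -78.4] [12.4 12.3] 90.0
term
   [663.2  82.2] [139.1 141.5] 0.0
termdark
   [661.3  78. ] [46.4 32.1] 84.9
```

Fitted sizes match the parts: socket 44.4x44.1, relay 35.3x27.3, bores about 12.5. Next I hover over the terminal block.

send_rows:
  steps:
    - {"x":-0.003,"y":0.009,"z":0.02,"ax":0,"ay":0,"az":8,"hand":1}
    - {"x":-0.006,"y":0.018,"z":0.04,"ax":0,"ay":0,"az":16,"hand":1}
    - {"x":-0.009,"y":0.027,"z":0.06,"ax":0,"ay":0,"az":24,"hand":1}
    - {"x":-0.012,"y":0.036,"z":0.08,"ax":0,"ay":0,"az":32,"hand":1}
    - {"x":-0.015,"y":0.045,"z":0.1,"ax":0,"ay":0,"az":40,"hand":1}
    - {"x":-0.018,"y":0.054,"z":0.12,"ax":0,"ay":0,"az":48,"hand":1}
    - {"x":-0.021,"y":0.063,"z":0.14,"ax":0,"ay":0,"az":56,"hand":1}
    - {"x":-0.023,"y":0.072,"z":0.16,"ax":0,"ay":0,"az":64,"hand":1}

```text
t: 2.6
position: [660.7, 81.1, 169.1]
tcp_rot: [[-0.433, 0.901, -0.001], [0.901, 0.433, -0.0], [0.0, -0.001, -1.0]]
contact_force: [0.8, 0.2, -0.2]
finger_gap: 1.002
grasp_force: 0.0
```

Run:
```python
from go import *
s=arm.get_state();print(s["t"],s["position"],s["tcp_rot"])
go(661,79,110,84.9)
```

```text
2.6 [660.7  81.1 169.1] [[-0.4  0.9 -0. ]
 [ 0.9  0.4 -0. ]
 [ 0.  -0.  -1. ]]
shift mm [-2.  -0.6 59.1] az 30.8
```

send_rows:
  steps:
    - {"x":-0.0005,"y":0,"z":0.015,"ax":0,"ay":0,"az":8,"hand":1}
    - {"x":-0.001,"y":0,"z":0.03,"ax":0,"ay":0,"az":16,"hand":1}
    - {"x":-0.0015,"y":0,"z":0.045,"ax":0,"ay":0,"az":24,"hand":1}
    - {"x":-0.002,"y":0,"z":0.059,"ax":0,"ay":0,"az":31,"hand":1}
    - {"x":-0.002,"y":0,"z":0.059,"ax":0,"ay":0,"az":31,"hand":1}
    - {"x":-0.002,"y":0,"z":0.059,"ax":0,"ay":0,"az":31,"hand":1}
    - {"x":-0.002,"y":0,"z":0.059,"ax":0,"ay":0,"az":31,"hand":1}
    - {"x":-0.002,"y":0,"z":0.059,"ax":0,"ay":0,"az":31,"hand":1}

```text
t: 3.4
position: [662.0, 78.9, 112.3]
tcp_rot: [[0.085, 0.996, 0.001], [0.996, -0.085, 0.0], [0.0, 0.001, -1.0]]
contact_force: [-0.2, 0.7, 0.3]
finger_gap: 0.999
grasp_force: 0.0
```

Run:
```python
from meas import *
s=arm.get_state();print(s["t"],s["position"],s["tcp_rot"])
im,p=snap("h_term")
print(pix(p,(661,79,30)))
```

```text
3.4 [662.   78.9 112.3] [[ 0.1  1.   0. ]
 [ 1.  -0.1  0. ]
 [ 0.   0.  -1. ]]
[[254.3 207.5]]
```

View pics/h_term.png

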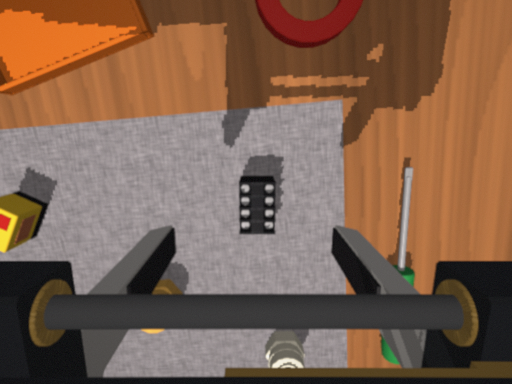

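The block is centred between the fingers at (257,206), with its long axis vertical in the image, so I descend and grip.

send_rows:
  steps:
    - {"x":0,"y":0.001,"z":0.025,"ax":0,"ay":0,"az":0,"hand":1}
    - {"x":0,"y":0.001,"z":0.05,"ax":0,"ay":0,"az":0,"hand":1}
    - {"x":0,"y":0.001,"z":0.075,"ax":0,"ay":0,"az":0,"hand":1}
    - {"x":0,"y":0.001,"z":0.09,"ax":0,"ay":0,"az":0,"hand":1}
    - {"x":0,"y":0.001,"z":0.1,"ax":0,"ay":0,"az":0,"hand":1}
    - {"x":0,"y":0.001,"z":0.1,"ax":0,"ay":0,"az":0,"hand":1}
    - {"x":0,"y":0.001,"z":0.1,"ax":0,"ay":0,"az":0,"hand":0}
    - {"x":0,"y":0.001,"z":0.1,"ax":0,"ay":0,"az":0,"hand":-1}
  squeeze: 20

```text
t: 4.25
position: [663.4, 78.8, 12.7]
tcp_rot: [[0.087, 0.996, 0.002], [0.996, -0.087, 0.0], [0.0, 0.002, -1.0]]
contact_force: [-0.3, -0.2, -0.4]
finger_gap: 0.866
grasp_force: 0.0
```

send_rows:
  steps:
    - {"x":0,"y":0,"z":0,"ax":0,"ay":0,"az":0,"hand":-1}
    - {"x":0,"y":0,"z":0,"ax":0,"ay":0,"az":0,"hand":-1}
    - {"x":0,"y":0,"z":0,"ax":0,"ay":0,"az":0,"hand":-1}
    - {"x":0,"y":0,"z":0,"ax":0,"ay":0,"az":0,"hand":-1}
    - {"x":0,"y":0,"z":0,"ax":0,"ay":0,"az":0,"hand":-1}
    - {"x":0,"y":0,"z":0,"ax":0,"ay":0,"az":0,"hand":-1}
    - {"x":0,"y":0,"z":0,"ax":0,"ay":0,"az":0,"hand":-1}
    - {"x":0,"y":0,"z":0,"ax":0,"ay":0,"az":0,"hand":-1}

```text
t: 5.05
position: [662.7, 78.7, 11.4]
tcp_rot: [[0.087, 0.996, 0.0], [0.996, -0.087, -0.0], [-0.0, 0.0, -1.0]]
contact_force: [0.9, -0.5, -0.3]
finger_gap: 0.314
grasp_force: 20.0
```

Gripped: a gap of 0.314 is 29.5 mm. Next I lift it and carry it to the blue tray.

send_rows:
  steps:
    - {"x":0,"y":0,"z":-0.03,"ax":0,"ay":0,"az":0,"hand":-1}
    - {"x":0,"y":0,"z":-0.07,"ax":0,"ay":0,"az":0,"hand":-1}
    - {"x":-0.02,"y":-0.009,"z":-0.11,"ax":0,"ay":0,"az":0,"hand":-1}
    - {"x":-0.055,"y":-0.025,"z":-0.13,"ax":0,"ay":0,"az":0,"hand":-1}
    - {"x":-0.095,"y":-0.043,"z":-0.14,"ax":0,"ay":0,"az":0,"hand":-1}
    - {"x":-0.135,"y":-0.061,"z":-0.15,"ax":0,"ay":0,"az":0,"hand":-1}
    - {"x":-0.17,"y":-0.077,"z":-0.16,"ax":0,"ay":0,"az":0,"hand":-1}
    - {"x":-0.205,"y":-0.093,"z":-0.17,"ax":0,"ay":0,"az":0,"hand":-1}

```text
t: 5.85
position: [551.2, -118.7, 181.9]
tcp_rot: [[0.087, 0.996, 0.0], [0.996, -0.087, -0.0], [-0.0, 0.0, -1.0]]
contact_force: [0.5, -0.8, -0.9]
finger_gap: 0.319
grasp_force: 20.0
```

send_rows:
  steps:
    - {"x":-0.029,"y":-0.013,"z":0,"ax":0,"ay":0,"az":8,"hand":-1}
    - {"x":-0.058,"y":-0.026,"z":0,"ax":0,"ay":0,"az":16,"hand":-1}
    - {"x":-0.087,"y":-0.039,"z":0,"ax":0,"ay":0,"az":24,"hand":-1}
    - {"x":-0.115,"y":-0.052,"z":0,"ax":0,"ay":0,"az":32,"hand":-1}
    - {"x":-0.144,"y":-0.065,"z":0,"ax":0,"ay":0,"az":40,"hand":-1}
    - {"x":-0.173,"y":-0.078,"z":0,"ax":0,"ay":0,"az":48,"hand":-1}
    - {"x":-0.201,"y":-0.091,"z":0,"ax":0,"ay":0,"az":56,"hand":-1}
    - {"x":-0.229,"y":-0.103,"z":0,"ax":0,"ay":0,"az":64,"hand":-1}

```text
t: 6.65
position: [428.9, -337.6, 181.5]
tcp_rot: [[0.936, 0.353, -0.0], [0.353, -0.936, 0.0], [-0.0, -0.0, -1.0]]
contact_force: [0.7, 0.3, -1.1]
finger_gap: 0.319
grasp_force: 20.0
```

send_rows:
  steps:
    - {"x":0,"y":0,"z":0,"ax":0,"ay":0,"az":8,"hand":-1}
    - {"x":0,"y":0,"z":0,"ax":0,"ay":0,"az":15.5,"hand":-1}
    - {"x":0,"y":0,"z":0,"ax":0,"ay":0,"az":15.5,"hand":-1}
    - {"x":0,"y":0,"z":0,"ax":0,"ay":0,"az":15.5,"hand":-1}
    - {"x":0,"y":0,"z":0,"ax":0,"ay":0,"az":15.5,"hand":-1}
    - {"x":0,"y":0,"z":0,"ax":0,"ay":0,"az":15.5,"hand":-1}
    - {"x":0,"y":0,"z":0,"ax":0,"ay":0,"az":15.5,"hand":-1}
    - {"x":0,"y":0,"z":0,"ax":0,"ay":0,"az":15.5,"hand":-1}

```text
t: 7.45
position: [429.8, -336.6, 181.4]
tcp_rot: [[0.995, 0.097, -0.0], [0.097, -0.995, 0.0], [-0.0, -0.0, -1.0]]
contact_force: [0.0, 1.0, -1.6]
finger_gap: 0.319
grasp_force: 20.0
```

Run:
```python
from meas import *
s=arm.get_state();print(s["t"],s["position"],s["tcp_rot"][:,0])
im,p=snap("w_blue")
for c in blobs(im,(100,100,30),(125,255,255),3000)[:3]:
    r=rect(c,p,18);print(r,cv2.boundingRect(c))
```

```text
7.45 [ 429.8 -336.6  181.4] [ 1.   0.1 -0. ]
((496.46112060546875, -336.7320556640625), (217.17933654785156, 130.78846740722656), 5.533556938171387) (191, 4, 139, 221)
```

View pics/w_blue.png

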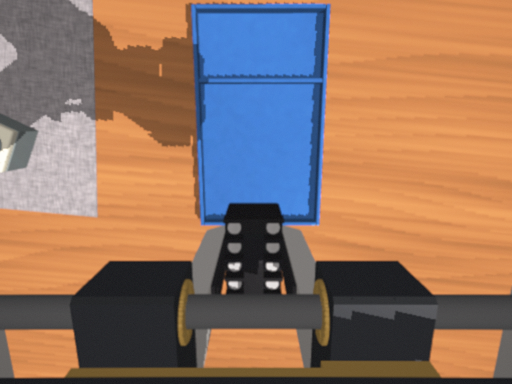

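The blue tray spans cols 191–330 and rows 4–224, with the cross wall at row 79, so the small end is toward +x. It fits at 217x131. The block is held upright. I lower it at tray x = -65.

send_rows:
  steps:
    - {"x":0.0015,"y":0.0065,"z":0.03,"ax":0,"ay":0,"az":0,"hand":-1}
    - {"x":0.0015,"y":0.0065,"z":0.07,"ax":0,"ay":0,"az":0,"hand":-1}
    - {"x":0.0015,"y":0.0065,"z":0.11,"ax":0,"ay":0,"az":0,"hand":-1}
    - {"x":0.0015,"y":0.0065,"z":0.135,"ax":0,"ay":0,"az":0,"hand":-1}
    - {"x":0.0015,"y":0.0065,"z":0.15,"ax":0,"ay":0,"az":0,"hand":-1}
    - {"x":0.0015,"y":0.0065,"z":0.158,"ax":0,"ay":0,"az":0,"hand":-1}
    - {"x":0.0015,"y":0.0065,"z":0.161,"ax":0,"ay":0,"az":0,"hand":-1}
    - {"x":0.0015,"y":0.0065,"z":0.161,"ax":0,"ay":0,"az":0,"hand":-1}

```text
t: 8.3
position: [432.3, -343.3, 21.1]
tcp_rot: [[0.995, 0.096, 0.001], [0.096, -0.995, -0.001], [0.001, 0.001, -1.0]]
contact_force: [-0.4, -0.4, 0.4]
finger_gap: 0.317
grasp_force: 20.0
```

send_rows:
  steps:
    - {"x":0,"y":0,"z":0.002,"ax":0,"ay":0,"az":0,"hand":-1}
    - {"x":0,"y":0,"z":0.004,"ax":0,"ay":0,"az":0,"hand":-1}
    - {"x":0,"y":0,"z":0.0055,"ax":0,"ay":0,"az":0,"hand":-1}
    - {"x":0,"y":0,"z":0.0055,"ax":0,"ay":0,"az":0,"hand":-1}
    - {"x":0,"y":0,"z":0.0055,"ax":0,"ay":0,"az":0,"hand":-0.3}
    - {"x":0,"y":0,"z":0.0055,"ax":0,"ay":0,"az":0,"hand":0.1}
    - {"x":0,"y":0,"z":0.0055,"ax":0,"ay":0,"az":0,"hand":0.1}
    - {"x":0,"y":0,"z":0.0055,"ax":0,"ay":0,"az":0,"hand":0.1}

```text
t: 9.1
position: [431.9, -343.0, 14.9]
tcp_rot: [[0.995, 0.096, -0.0], [0.096, -0.995, -0.0], [-0.0, 0.0, -1.0]]
contact_force: [-0.3, -0.5, -0.2]
finger_gap: 0.542
grasp_force: 0.0
```

Block released on the tray floor. Next I go to the relay.

send_rows:
  steps:
    - {"x":0,"y":0,"z":-0.03,"ax":0,"ay":0,"az":0,"hand":0.1}
    - {"x":0,"y":0,"z":-0.07,"ax":0,"ay":0,"az":0,"hand":1}
    - {"x":0.003,"y":-0.02,"z":-0.1,"ax":0,"ay":0,"az":0,"hand":1}
    - {"x":0.008,"y":-0.06,"z":-0.11,"ax":0,"ay":0,"az":0,"hand":1}
    - {"x":0.015,"y":-0.105,"z":-0.11,"ax":0,"ay":0,"az":0,"hand":1}
    - {"x":0.021,"y":-0.15,"z":-0.11,"ax":0,"ay":0,"az":0,"hand":1}
    - {"x":0.027,"y":-0.195,"z":-0.11,"ax":0,"ay":0,"az":0,"hand":1}
    - {"x":0.033,"y":-0.235,"z":-0.11,"ax":0,"ay":0,"az":0,"hand":1}

```text
t: 9.9
position: [441.8, -104.0, 125.1]
tcp_rot: [[0.995, 0.096, 0.0], [0.096, -0.995, -0.0], [0.0, 0.0, -1.0]]
contact_force: [1.2, 0.3, -0.9]
finger_gap: 1.001
grasp_force: 0.0
```

send_rows:
  steps:
    - {"x":0.004,"y":-0.03,"z":0,"ax":0,"ay":0,"az":-7,"hand":1}
    - {"x":0.008,"y":-0.06,"z":0,"ax":0,"ay":0,"az":-14,"hand":1}
    - {"x":0.013,"y":-0.09,"z":0,"ax":0,"ay":0,"az":-21,"hand":1}
    - {"x":0.018,"y":-0.12,"z":0,"ax":0,"ay":0,"az":-29,"hand":1}
    - {"x":0.023,"y":-0.15,"z":0,"ax":0,"ay":0,"az":-37,"hand":1}
    - {"x":0.027,"y":-0.18,"z":0,"ax":0,"ay":0,"az":-45,"hand":1}
    - {"x":0.028,"y":-0.186,"z":0,"ax":0,"ay":0,"az":-52.8,"hand":1}
    - {"x":0.028,"y":-0.186,"z":0,"ax":0,"ay":0,"az":-52.8,"hand":1}

```text
t: 10.7
position: [452.0, 82.8, 124.9]
tcp_rot: [[0.522, 0.853, -0.0], [0.853, -0.522, 0.0], [0.0, -0.0, -1.0]]
contact_force: [-0.1, -0.3, 0.7]
finger_gap: 1.003
grasp_force: 0.0
```

Run:
```python
from meas import *
s=arm.get_state();print(s["t"],s["position"],s["tcp_rot"][:,0])
im,p=snap("h_relay")
X=(451.9,82.6,40)
for o in measure(im,p,X,(20,150,150),(35,255,255),40): print(*o)
go(451.9,82.6,13,58.3,s)
```

```text
10.7 [452.   82.8 124.9] [0.5 0.9 0. ]
[451.5  83.6] [35.5 27.2] 58.1
shift mm [ -0.3   0.  111.9] az 0.2
```

View pics/h_relay.png

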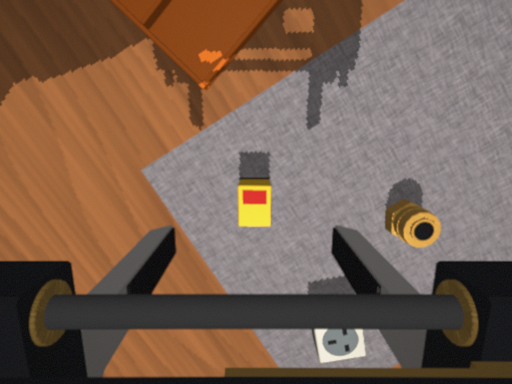

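The relay is centred at (255,204) and square to the fingers. I descend and grip.

send_rows:
  steps:
    - {"x":0,"y":0,"z":0.03,"ax":0,"ay":0,"az":0,"hand":1}
    - {"x":0,"y":0,"z":0.06,"ax":0,"ay":0,"az":0,"hand":1}
    - {"x":0,"y":0,"z":0.085,"ax":0,"ay":0,"az":0,"hand":1}
    - {"x":0,"y":0,"z":0.1,"ax":0,"ay":0,"az":0,"hand":1}
    - {"x":0,"y":0,"z":0.108,"ax":0,"ay":0,"az":0,"hand":1}
    - {"x":0,"y":0,"z":0.112,"ax":0,"ay":0,"az":0,"hand":0.5}
    - {"x":0,"y":0,"z":0.112,"ax":0,"ay":0,"az":0,"hand":-1}
    - {"x":0,"y":0,"z":0.112,"ax":0,"ay":0,"az":0,"hand":-1}

```text
t: 11.55
position: [452.6, 81.9, 13.6]
tcp_rot: [[0.526, 0.851, 0.001], [0.851, -0.526, 0.0], [0.001, 0.001, -1.0]]
contact_force: [0.0, 0.1, 0.0]
finger_gap: 0.782
grasp_force: 0.0
```

send_rows:
  steps:
    - {"x":0,"y":0,"z":0,"ax":0,"ay":0,"az":0,"hand":-1}
    - {"x":0,"y":0,"z":0,"ax":0,"ay":0,"az":0,"hand":-1}
    - {"x":0,"y":0,"z":0,"ax":0,"ay":0,"az":0,"hand":-1}
    - {"x":0,"y":0,"z":0,"ax":0,"ay":0,"az":0,"hand":-1}
    - {"x":0,"y":0,"z":0,"ax":0,"ay":0,"az":0,"hand":-1}
    - {"x":0,"y":0,"z":0,"ax":0,"ay":0,"az":0,"hand":-1}
    - {"x":0,"y":0,"z":0,"ax":0,"ay":0,"az":0,"hand":-1}
    - {"x":0,"y":0,"z":0,"ax":0,"ay":0,"az":0,"hand":-1}

```text
t: 12.35
position: [452.1, 82.0, 12.9]
tcp_rot: [[0.525, 0.851, -0.0], [0.851, -0.525, -0.0], [-0.0, -0.0, -1.0]]
contact_force: [-0.0, 0.7, 0.4]
finger_gap: 0.297
grasp_force: 20.0
```

send_rows:
  steps:
    - {"x":0,"y":0,"z":-0.03,"ax":0,"ay":0,"az":0,"hand":-1}
    - {"x":0,"y":0,"z":-0.07,"ax":0,"ay":0,"az":0,"hand":-1}
    - {"x":-0.016,"y":0.0125,"z":-0.1,"ax":0,"ay":0,"az":0,"hand":-1}
    - {"x":-0.045,"y":0.035,"z":-0.11,"ax":0,"ay":0,"az":0,"hand":-1}
    - {"x":-0.077,"y":0.06,"z":-0.11,"ax":0,"ay":0,"az":0,"hand":-1}
    - {"x":-0.109,"y":0.085,"z":-0.11,"ax":0,"ay":0,"az":0,"hand":-1}
    - {"x":-0.14,"y":0.11,"z":-0.11,"ax":0,"ay":0,"az":0,"hand":-1}
    - {"x":-0.166,"y":0.13,"z":-0.11,"ax":0,"ay":0,"az":0,"hand":-1}

```text
t: 13.15
position: [475.5, -129.6, 122.9]
tcp_rot: [[0.526, 0.851, 0.0], [0.851, -0.526, -0.0], [-0.0, 0.0, -1.0]]
contact_force: [0.3, 1.3, -1.3]
finger_gap: 0.295
grasp_force: 20.0
```

send_rows:
  steps:
    - {"x":-0.025,"y":0.0195,"z":0,"ax":0,"ay":0,"az":7,"hand":-1}
    - {"x":-0.052,"y":0.04,"z":0,"ax":0,"ay":0,"az":14,"hand":-1}
    - {"x":-0.08,"y":0.062,"z":0,"ax":0,"ay":0,"az":22,"hand":-1}
    - {"x":-0.108,"y":0.084,"z":0,"ax":0,"ay":0,"az":30,"hand":-1}
    - {"x":-0.135,"y":0.105,"z":0,"ax":0,"ay":0,"az":38,"hand":-1}
    - {"x":-0.156,"y":0.121,"z":0,"ax":0,"ay":0,"az":46,"hand":-1}
    - {"x":-0.166,"y":0.129,"z":0,"ax":0,"ay":0,"az":52.8,"hand":-1}
    - {"x":-0.166,"y":0.129,"z":0,"ax":0,"ay":0,"az":52.8,"hand":-1}

```text
t: 13.95
position: [497.8, -337.8, 122.4]
tcp_rot: [[0.996, 0.093, -0.0], [0.093, -0.996, 0.0], [-0.0, -0.0, -1.0]]
contact_force: [-0.3, 0.4, -0.9]
finger_gap: 0.297
grasp_force: 20.0
```

Run:
```python
from meas import *
s=arm.get_state();print(s["t"],s["position"],s["tcp_rot"][:,0])
go(498.5,-336.5,22,5.5,s)
```

```text
13.95 [ 497.8 -337.8  122.4] [ 1.   0.1 -0. ]
shift mm [  0.8  -1.3 100.4] az -0.2
```

send_rows:
  steps:
    - {"x":0.001,"y":-0.001,"z":0.03,"ax":0,"ay":0,"az":0,"hand":-1}
    - {"x":0.001,"y":-0.001,"z":0.06,"ax":0,"ay":0,"az":0,"hand":-1}
    - {"x":0.001,"y":-0.001,"z":0.08,"ax":0,"ay":0,"az":0,"hand":-1}
    - {"x":0.001,"y":-0.001,"z":0.092,"ax":0,"ay":0,"az":0,"hand":-1}
    - {"x":0.001,"y":-0.001,"z":0.098,"ax":0,"ay":0,"az":0,"hand":-1}
    - {"x":0.001,"y":-0.001,"z":0.101,"ax":0,"ay":0,"az":0,"hand":-1}
    - {"x":0.001,"y":-0.001,"z":0.103,"ax":0,"ay":0,"az":0,"hand":-1}
    - {"x":0.001,"y":-0.001,"z":0.105,"ax":0,"ay":0,"az":0,"hand":-1}

```text
t: 14.75
position: [499.4, -335.7, 18.7]
tcp_rot: [[0.995, 0.097, 0.001], [0.097, -0.995, -0.001], [0.001, 0.001, -1.0]]
contact_force: [0.2, 1.2, 0.4]
finger_gap: 0.296
grasp_force: 20.0
```

send_rows:
  steps:
    - {"x":0,"y":0,"z":0.0003,"ax":0,"ay":0,"az":0,"hand":-1}
    - {"x":0,"y":0,"z":0.0003,"ax":0,"ay":0,"az":0,"hand":-1}
    - {"x":0,"y":0,"z":0.0003,"ax":0,"ay":0,"az":0,"hand":-1}
    - {"x":0,"y":0,"z":0.0003,"ax":0,"ay":0,"az":0,"hand":-0.35}
    - {"x":0,"y":0,"z":0.0003,"ax":0,"ay":0,"az":0,"hand":0.1}
    - {"x":0,"y":0,"z":0.0003,"ax":0,"ay":0,"az":0,"hand":0.1}
    - {"x":0,"y":0,"z":0.0003,"ax":0,"ay":0,"az":0,"hand":0.1}
    - {"x":0,"y":0,"z":0.0003,"ax":0,"ay":0,"az":0,"hand":0.1}

```text
t: 15.55
position: [499.1, -335.5, 17.6]
tcp_rot: [[0.995, 0.096, 0.0], [0.096, -0.995, 0.0], [0.0, -0.0, -1.0]]
contact_force: [0.1, 1.0, -0.7]
finger_gap: 0.546
grasp_force: 0.0
```

Relay released. Next is the brass gland, at the same yaw.

send_rows:
  steps:
    - {"x":0,"y":0,"z":-0.03,"ax":0,"ay":0,"az":0,"hand":0.1}
    - {"x":0,"y":0,"z":-0.07,"ax":0,"ay":0,"az":0,"hand":0.5}
    - {"x":0.007,"y":-0.023,"z":-0.1,"ax":0,"ay":0,"az":0,"hand":1}
    - {"x":0.019,"y":-0.064,"z":-0.107,"ax":0,"ay":0,"az":0,"hand":1}
    - {"x":0.032,"y":-0.107,"z":-0.107,"ax":0,"ay":0,"az":0,"hand":1}
    - {"x":0.045,"y":-0.15,"z":-0.107,"ax":0,"ay":0,"az":0,"hand":1}
    - {"x":0.058,"y":-0.193,"z":-0.107,"ax":0,"ay":0,"az":0,"hand":1}
    - {"x":0.07,"y":-0.235,"z":-0.107,"ax":0,"ay":0,"az":0,"hand":1}

```text
t: 16.35
position: [546.3, -93.0, 124.8]
tcp_rot: [[0.995, 0.096, 0.0], [0.096, -0.995, -0.0], [0.0, 0.0, -1.0]]
contact_force: [0.2, -0.1, 0.1]
finger_gap: 0.994
grasp_force: 0.0
```

send_rows:
  steps:
    - {"x":0.01,"y":-0.035,"z":0,"ax":0,"ay":0,"az":0,"hand":1}
    - {"x":0.019,"y":-0.065,"z":0,"ax":0,"ay":0,"az":0,"hand":1}
    - {"x":0.0245,"y":-0.082,"z":0,"ax":0,"ay":0,"az":0,"hand":1}
    - {"x":0.0245,"y":-0.082,"z":0,"ax":0,"ay":0,"az":0,"hand":1}
    - {"x":0.0245,"y":-0.082,"z":0,"ax":0,"ay":0,"az":0,"hand":1}
    - {"x":0.0245,"y":-0.082,"z":0,"ax":0,"ay":0,"az":0,"hand":1}
    - {"x":0.0245,"y":-0.082,"z":0,"ax":0,"ay":0,"az":0,"hand":1}
    - {"x":0.0245,"y":-0.082,"z":0,"ax":0,"ay":0,"az":0,"hand":1}

```text
t: 17.15
position: [562.6, -11.6, 124.7]
tcp_rot: [[0.995, 0.095, 0.0], [0.095, -0.995, -0.0], [0.0, 0.0, -1.0]]
contact_force: [-0.4, -0.9, -0.1]
finger_gap: 1.0
grasp_force: 0.0
```

Run:
```python
from meas import *
s=arm.get_state();print(s["t"],s["position"],s["tcp_rot"][:,0])
im,p=snap("h_brass")
for o in measure(im,p,(562.8,-10.9,40),(0,0,0),(180,255,60),40): print(*o)
go(562.8,-10.9,25.5,5.5,s)
```

```text
17.15 [562.6 -11.6 124.7] [1.  0.1 0. ]
[562.9 -10.6] [14.2 14.4] 5.4
shift mm [ 0.3 -0.6 99.2] az -0.0
```

View pics/h_brass.png

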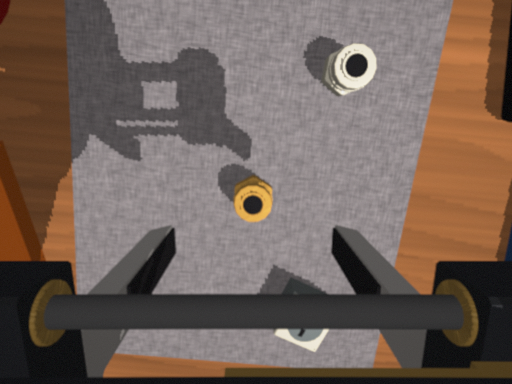

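The brass gland's bore is at (253,204), centred between the fingers, and the nut stands above the hexagonal foot. I grip the nut with the fingertips just above the foot.

send_rows:
  steps:
    - {"x":0,"y":-0.001,"z":0.03,"ax":0,"ay":0,"az":0,"hand":1}
    - {"x":0,"y":-0.001,"z":0.06,"ax":0,"ay":0,"az":0,"hand":1}
    - {"x":0,"y":-0.001,"z":0.08,"ax":0,"ay":0,"az":0,"hand":1}
    - {"x":0,"y":-0.001,"z":0.092,"ax":0,"ay":0,"az":0,"hand":1}
    - {"x":0,"y":-0.001,"z":0.098,"ax":0,"ay":0,"az":0,"hand":0.5}
    - {"x":0,"y":-0.001,"z":0.099,"ax":0,"ay":0,"az":0,"hand":0}
    - {"x":0,"y":-0.001,"z":0.099,"ax":0,"ay":0,"az":0,"hand":-1}
    - {"x":0,"y":-0.001,"z":0.099,"ax":0,"ay":0,"az":0,"hand":-1}

```text
t: 18.0
position: [563.0, -9.9, 26.5]
tcp_rot: [[0.995, 0.096, 0.001], [0.096, -0.995, -0.0], [0.001, 0.0, -1.0]]
contact_force: [0.4, -0.2, 1.0]
finger_gap: 0.695
grasp_force: 0.0
```

send_rows:
  steps:
    - {"x":0,"y":0,"z":0,"ax":0,"ay":0,"az":0,"hand":-1}
    - {"x":0,"y":0,"z":0,"ax":0,"ay":0,"az":0,"hand":-1}
    - {"x":0,"y":0,"z":0,"ax":0,"ay":0,"az":0,"hand":-1}
    - {"x":0,"y":0,"z":0,"ax":0,"ay":0,"az":0,"hand":-1}
    - {"x":0,"y":0,"z":0,"ax":0,"ay":0,"az":0,"hand":-1}
    - {"x":0,"y":0,"z":0,"ax":0,"ay":0,"az":0,"hand":-1}
    - {"x":0,"y":0,"z":0,"ax":0,"ay":0,"az":0,"hand":-1}
    - {"x":0,"y":0,"z":0,"ax":0,"ay":0,"az":0,"hand":-1}

```text
t: 18.8
position: [562.6, -9.9, 25.7]
tcp_rot: [[0.995, 0.096, 0.0], [0.096, -0.995, -0.0], [0.0, 0.0, -1.0]]
contact_force: [-1.0, 0.1, 2.2]
finger_gap: 0.347
grasp_force: 20.0
```

send_rows:
  steps:
    - {"x":0,"y":0,"z":-0.03,"ax":0,"ay":0,"az":0,"hand":-1}
    - {"x":0,"y":0,"z":-0.07,"ax":0,"ay":0,"az":0,"hand":-1}
    - {"x":-0.001,"y":0.02,"z":-0.095,"ax":0,"ay":0,"az":0,"hand":-1}
    - {"x":-0.004,"y":0.06,"z":-0.1,"ax":0,"ay":0,"az":0,"hand":-1}
    - {"x":-0.007,"y":0.1,"z":-0.1,"ax":0,"ay":0,"az":0,"hand":-1}
    - {"x":-0.01,"y":0.14,"z":-0.1,"ax":0,"ay":0,"az":0,"hand":-1}
    - {"x":-0.0125,"y":0.18,"z":-0.1,"ax":0,"ay":0,"az":0,"hand":-1}
    - {"x":-0.015,"y":0.22,"z":-0.1,"ax":0,"ay":0,"az":0,"hand":-1}

```text
t: 19.6
position: [568.5, -231.9, 125.5]
tcp_rot: [[0.995, 0.096, -0.0], [0.096, -0.995, 0.0], [-0.0, -0.0, -1.0]]
contact_force: [0.6, 0.2, -0.4]
finger_gap: 0.342
grasp_force: 20.0
```

send_rows:
  steps:
    - {"x":-0.003,"y":0.04,"z":0,"ax":0,"ay":0,"az":0,"hand":-1}
    - {"x":-0.006,"y":0.075,"z":0,"ax":0,"ay":0,"az":0,"hand":-1}
    - {"x":-0.007,"y":0.094,"z":0,"ax":0,"ay":0,"az":0,"hand":-1}
    - {"x":-0.0075,"y":0.099,"z":0,"ax":0,"ay":0,"az":0,"hand":-1}
    - {"x":-0.0075,"y":0.099,"z":0.02,"ax":0,"ay":0,"az":0,"hand":-1}
    - {"x":-0.0075,"y":0.099,"z":0.04,"ax":0,"ay":0,"az":0,"hand":-1}
    - {"x":-0.0075,"y":0.099,"z":0.06,"ax":0,"ay":0,"az":0,"hand":-1}
    - {"x":-0.0075,"y":0.099,"z":0.065,"ax":0,"ay":0,"az":0,"hand":-1}

```text
t: 20.4
position: [570.1, -327.9, 58.2]
tcp_rot: [[0.995, 0.097, -0.003], [0.097, -0.995, 0.002], [-0.003, -0.002, -1.0]]
contact_force: [0.3, 0.1, -0.8]
finger_gap: 0.348
grasp_force: 20.0
```

Run:
```python
from meas import *
s=arm.get_state();print(s["t"],s["position"],s["tcp_rot"][:,0])
go(571.1,-329.5,29.7,5.5,s)
im,p=snap("p_brass")
```

```text
20.4 [ 570.1 -327.9   58.2] [ 1.   0.1 -0. ]
shift mm [ 1.   1.7 28.5] az 0.1
```

View pics/p_brass.png

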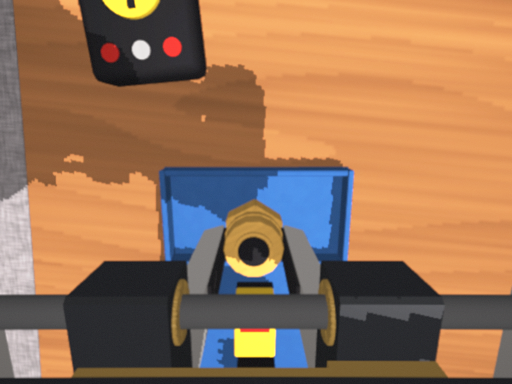

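The gland is over the small compartment, the relay stands in the large one and the meter is clear. I lower the gland and release.

send_rows:
  steps:
    - {"x":0,"y":0.001,"z":0.01,"ax":0,"ay":0,"az":0,"hand":-1}
    - {"x":0,"y":0.001,"z":0.019,"ax":0,"ay":0,"az":0,"hand":-1}
    - {"x":0,"y":0.001,"z":0.025,"ax":0,"ay":0,"az":0,"hand":-1}
    - {"x":0,"y":0.001,"z":0.027,"ax":0,"ay":0,"az":0,"hand":-1}
    - {"x":0,"y":0.001,"z":0.0285,"ax":0,"ay":0,"az":0,"hand":-1}
    - {"x":0,"y":0.001,"z":0.0295,"ax":0,"ay":0,"az":0,"hand":-1}
    - {"x":0,"y":0.001,"z":0.0295,"ax":0,"ay":0,"az":0,"hand":-1}
    - {"x":0,"y":0.001,"z":0.0295,"ax":0,"ay":0,"az":0,"hand":-1}

```text
t: 21.25
position: [571.0, -330.6, 31.4]
tcp_rot: [[0.995, 0.096, 0.0], [0.096, -0.995, -0.0], [0.0, 0.0, -1.0]]
contact_force: [-0.1, 0.3, 0.1]
finger_gap: 0.35
grasp_force: 20.0
```

send_rows:
  steps:
    - {"x":0,"y":0,"z":0.001,"ax":0,"ay":0,"az":0,"hand":-1}
    - {"x":0,"y":0,"z":0.0015,"ax":0,"ay":0,"az":0,"hand":-1}
    - {"x":0,"y":0,"z":0.0015,"ax":0,"ay":0,"az":0,"hand":-1}
    - {"x":0,"y":0,"z":0.0015,"ax":0,"ay":0,"az":0,"hand":-0.25}
    - {"x":0,"y":0,"z":0.0015,"ax":0,"ay":0,"az":0,"hand":0.2}
    - {"x":0,"y":0,"z":0.0015,"ax":0,"ay":0,"az":0,"hand":0.2}
    - {"x":0,"y":0,"z":0.0015,"ax":0,"ay":0,"az":0,"hand":0.2}
    - {"x":0,"y":0,"z":-0.02,"ax":0,"ay":0,"az":0,"hand":0.2}

```text
t: 22.05
position: [569.7, -329.8, 48.6]
tcp_rot: [[0.995, 0.096, -0.004], [0.096, -0.995, 0.003], [-0.004, -0.003, -1.0]]
contact_force: [0.7, -0.0, 0.1]
finger_gap: 0.598
grasp_force: 0.0
```

send_rows:
  steps:
    - {"x":0,"y":0,"z":-0.04,"ax":0,"ay":0,"az":0,"hand":0.2}
    - {"x":0.005,"y":-0.01,"z":-0.076,"ax":0,"ay":0,"az":-8,"hand":1}
    - {"x":0.025,"y":-0.045,"z":-0.08,"ax":0,"ay":0,"az":-16,"hand":1}
    - {"x":0.046,"y":-0.084,"z":-0.08,"ax":0,"ay":0,"az":-24,"hand":1}
    - {"x":0.068,"y":-0.124,"z":-0.08,"ax":0,"ay":0,"az":-32,"hand":1}
    - {"x":0.09,"y":-0.164,"z":-0.08,"ax":0,"ay":0,"az":-40,"hand":1}
    - {"x":0.112,"y":-0.204,"z":-0.08,"ax":0,"ay":0,"az":-48,"hand":1}
    - {"x":0.132,"y":-0.24,"z":-0.08,"ax":0,"ay":0,"az":-56,"hand":1}

```text
t: 22.85
position: [679.8, -76.8, 131.3]
tcp_rot: [[0.471, 0.882, 0.0], [0.882, -0.471, 0.0], [0.0, 0.0, -1.0]]
contact_force: [-0.1, -0.6, 0.3]
finger_gap: 1.002
grasp_force: 0.0
```

send_rows:
  steps:
    - {"x":0,"y":0,"z":0,"ax":0,"ay":0,"az":-8,"hand":1}
    - {"x":0,"y":0,"z":0,"ax":0,"ay":0,"az":-16,"hand":1}
    - {"x":0,"y":0,"z":0,"ax":0,"ay":0,"az":-24,"hand":1}
    - {"x":0,"y":0,"z":0,"ax":0,"ay":0,"az":-32,"hand":1}
    - {"x":0,"y":0,"z":0,"ax":0,"ay":0,"az":-40,"hand":1}
    - {"x":0,"y":0,"z":0,"ax":0,"ay":0,"az":-44,"hand":1}
    - {"x":0,"y":0,"z":0,"ax":0,"ay":0,"az":-44,"hand":1}
    - {"x":0,"y":0,"z":0,"ax":0,"ay":0,"az":-44,"hand":1}

```text
t: 23.65
position: [679.2, -79.0, 131.1]
tcp_rot: [[-0.265, 0.964, -0.0], [0.964, 0.265, 0.0], [0.0, -0.0, -1.0]]
contact_force: [-0.1, 0.5, -0.3]
finger_gap: 0.998
grasp_force: 0.0
```

Run:
```python
from meas import *
s=arm.get_state();print(s["t"],s["position"],s["tcp_rot"][:,0])
im,p=snap("h_white")
for o in measure(im,p,(678,-78.4,40),(0,0,0),(180,255,60),40): print(*o)
go(678,-78.4,25.5,105.4,s)
```

```text
23.65 [679.2 -79.  131.1] [-0.3  1.   0. ]
[677.8 -78. ] [14.3 14.1] 15.3
shift mm [  0.9  -1.  105.6] az -0.0
```

send_rows:
  steps:
    - {"x":0.001,"y":-0.001,"z":0.03,"ax":0,"ay":0,"az":0,"hand":1}
    - {"x":0.001,"y":-0.001,"z":0.06,"ax":0,"ay":0,"az":0,"hand":1}
    - {"x":0.001,"y":-0.001,"z":0.085,"ax":0,"ay":0,"az":0,"hand":1}
    - {"x":0.001,"y":-0.001,"z":0.098,"ax":0,"ay":0,"az":0,"hand":1}
    - {"x":0.001,"y":-0.001,"z":0.104,"ax":0,"ay":0,"az":0,"hand":0.5}
    - {"x":0.001,"y":-0.001,"z":0.1055,"ax":0,"ay":0,"az":0,"hand":0}
    - {"x":0.001,"y":-0.001,"z":0.1055,"ax":0,"ay":0,"az":0,"hand":-1}
    - {"x":0.001,"y":-0.001,"z":0.1055,"ax":0,"ay":0,"az":0,"hand":-1}

```text
t: 24.5
position: [678.6, -78.4, 26.9]
tcp_rot: [[-0.267, 0.964, 0.002], [0.964, 0.267, -0.0], [-0.001, 0.002, -1.0]]
contact_force: [0.1, 0.7, -0.6]
finger_gap: 0.698
grasp_force: 0.0
```

send_rows:
  steps:
    - {"x":0,"y":0,"z":0,"ax":0,"ay":0,"az":0,"hand":-1}
    - {"x":0,"y":0,"z":0,"ax":0,"ay":0,"az":0,"hand":-1}
    - {"x":0,"y":0,"z":0,"ax":0,"ay":0,"az":0,"hand":-1}
    - {"x":0,"y":0,"z":0,"ax":0,"ay":0,"az":0,"hand":-1}
    - {"x":0,"y":0,"z":0,"ax":0,"ay":0,"az":0,"hand":-1}
    - {"x":0,"y":0,"z":0,"ax":0,"ay":0,"az":0,"hand":-1}
    - {"x":0,"y":0,"z":0,"ax":0,"ay":0,"az":0,"hand":-1}
    - {"x":0,"y":0,"z":0,"ax":0,"ay":0,"az":0,"hand":-1}

```text
t: 25.3
position: [678.1, -78.3, 25.8]
tcp_rot: [[-0.268, 0.964, 0.0], [0.964, 0.268, -0.0], [-0.0, 0.0, -1.0]]
contact_force: [0.9, -0.2, 1.8]
finger_gap: 0.346
grasp_force: 20.0
```

send_rows:
  steps:
    - {"x":0,"y":0,"z":-0.03,"ax":0,"ay":0,"az":0,"hand":-1}
    - {"x":0,"y":0,"z":-0.07,"ax":0,"ay":0,"az":0,"hand":-1}
    - {"x":0.02,"y":-0.004,"z":-0.1,"ax":0,"ay":0,"az":0,"hand":-1}
    - {"x":0.055,"y":-0.011,"z":-0.12,"ax":0,"ay":0,"az":0,"hand":-1}
    - {"x":0.095,"y":-0.019,"z":-0.13,"ax":0,"ay":0,"az":0,"hand":-1}
    - {"x":0.135,"y":-0.027,"z":-0.13,"ax":0,"ay":0,"az":0,"hand":-1}
    - {"x":0.175,"y":-0.035,"z":-0.13,"ax":0,"ay":0,"az":0,"hand":-1}
    - {"x":0.215,"y":-0.043,"z":-0.13,"ax":0,"ay":0,"az":0,"hand":-1}

```text
t: 26.1
position: [578.0, 118.6, 155.6]
tcp_rot: [[-0.267, 0.964, -0.0], [0.964, 0.267, -0.0], [-0.0, -0.0, -1.0]]
contact_force: [0.5, -0.2, 0.1]
finger_gap: 0.342
grasp_force: 20.0
```

send_rows:
  steps:
    - {"x":0.035,"y":-0.007,"z":0,"ax":0,"ay":0,"az":0,"hand":-1}
    - {"x":0.07,"y":-0.014,"z":0,"ax":0,"ay":0,"az":0,"hand":-1}
    - {"x":0.1,"y":-0.02,"z":0,"ax":0,"ay":0,"az":0,"hand":-1}
    - {"x":0.125,"y":-0.025,"z":0,"ax":0,"ay":0,"az":0,"hand":-1}
    - {"x":0.133,"y":-0.027,"z":0,"ax":0,"ay":0,"az":0,"hand":-1}
    - {"x":0.133,"y":-0.027,"z":0,"ax":0,"ay":0,"az":0,"hand":-1}
    - {"x":0.133,"y":-0.027,"z":0,"ax":0,"ay":0,"az":0,"hand":-1}
    - {"x":0.133,"y":-0.027,"z":0,"ax":0,"ay":0,"az":0,"hand":-1}

```text
t: 26.9
position: [517.9, 237.3, 155.6]
tcp_rot: [[-0.266, 0.964, -0.0], [0.964, 0.266, -0.0], [-0.0, -0.0, -1.0]]
contact_force: [0.6, -1.1, -0.6]
finger_gap: 0.349
grasp_force: 20.0
```

Run:
```python
from meas import *
s=arm.get_state();print(s["t"],s["position"],s["tcp_rot"][:,0])
im,p=snap("p_white")
for c in blobs(im,(3,170,60),(15,255,255),3000)[:3]:
    print(rect(c,p,18),cv2.boundingRect(c))
go(518,238.2,31,105.4,s)
```

```text
26.9 [517.9 237.3 155.6] [-0.3  1.  -0. ]
((500.1772766113281, 303.972412109375), (133.00335693359375, 205.5404052734375), 15.398399353027344) (180, 0, 153, 227)
((712.04541015625, 244.55303955078125), (84.28113555908203, 92.61131286621094), 88.7216796875) (395, 194, 90, 81)
shift mm [  0.9   0.3 124.6] az 0.0
```

View pics/p_white.png

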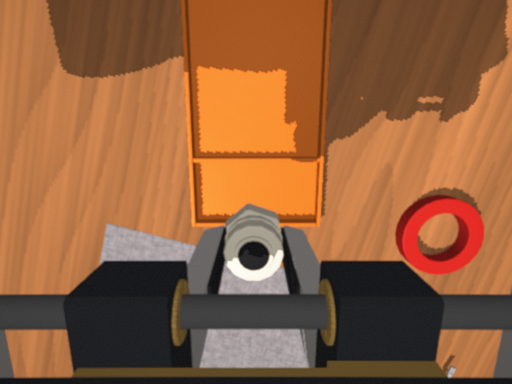

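The orange tray fits the earlier estimate: its near wall is at row 222, the cross wall at row 158, and the width is 133. The gland is held upright, so I lower it.

send_rows:
  steps:
    - {"x":0.001,"y":0,"z":0.035,"ax":0,"ay":0,"az":0,"hand":-1}
    - {"x":0.001,"y":0,"z":0.07,"ax":0,"ay":0,"az":0,"hand":-1}
    - {"x":0.001,"y":0,"z":0.095,"ax":0,"ay":0,"az":0,"hand":-1}
    - {"x":0.001,"y":0,"z":0.11,"ax":0,"ay":0,"az":0,"hand":-1}
    - {"x":0.001,"y":0,"z":0.118,"ax":0,"ay":0,"az":0,"hand":-1}
    - {"x":0.001,"y":0,"z":0.122,"ax":0,"ay":0,"az":0,"hand":-1}
    - {"x":0.001,"y":0,"z":0.1235,"ax":0,"ay":0,"az":0,"hand":-1}
    - {"x":0.001,"y":0,"z":0.1235,"ax":0,"ay":0,"az":0,"hand":-1}

```text
t: 27.75
position: [517.6, 239.4, 32.9]
tcp_rot: [[-0.268, 0.964, 0.001], [0.964, 0.268, 0.0], [0.0, 0.001, -1.0]]
contact_force: [0.7, 0.9, -0.4]
finger_gap: 0.346
grasp_force: 20.0
```

send_rows:
  steps:
    - {"x":0,"y":0,"z":0.001,"ax":0,"ay":0,"az":0,"hand":-1}
    - {"x":0,"y":0,"z":0.0018,"ax":0,"ay":0,"az":0,"hand":-1}
    - {"x":0,"y":0,"z":0.0018,"ax":0,"ay":0,"az":0,"hand":-1}
    - {"x":0,"y":0,"z":0.0018,"ax":0,"ay":0,"az":0,"hand":-0.25}
    - {"x":0,"y":0,"z":0.0018,"ax":0,"ay":0,"az":0,"hand":0.2}
    - {"x":0,"y":0,"z":0.0018,"ax":0,"ay":0,"az":0,"hand":0.2}
    - {"x":0,"y":0,"z":0.0018,"ax":0,"ay":0,"az":0,"hand":0.2}
    - {"x":0,"y":0,"z":0.0018,"ax":0,"ay":0,"az":0,"hand":0.2}

```text
t: 28.55
position: [517.2, 239.3, 30.4]
tcp_rot: [[-0.268, 0.964, 0.0], [0.964, 0.268, 0.0], [0.0, 0.0, -1.0]]
contact_force: [0.2, 0.7, -0.4]
finger_gap: 0.597
grasp_force: 0.0
```

send_rows:
  steps:
    - {"x":0,"y":0,"z":-0.03,"ax":0,"ay":0,"az":0,"hand":0.2}
    - {"x":0,"y":0,"z":-0.07,"ax":0,"ay":0,"az":0,"hand":0.5}
    - {"x":-0.02,"y":-0.01,"z":-0.095,"ax":0,"ay":0,"az":0,"hand":1}
    - {"x":-0.055,"y":-0.029,"z":-0.095,"ax":0,"ay":0,"az":0,"hand":1}
    - {"x":-0.092,"y":-0.048,"z":-0.095,"ax":0,"ay":0,"az":0,"hand":1}
    - {"x":-0.13,"y":-0.0675,"z":-0.095,"ax":0,"ay":0,"az":0,"hand":1}
    - {"x":-0.168,"y":-0.087,"z":-0.095,"ax":0,"ay":0,"az":0,"hand":1}
    - {"x":-0.2,"y":-0.104,"z":-0.095,"ax":0,"ay":0,"az":0,"hand":1}

```text
t: 29.35
position: [469.9, 17.0, 125.5]
tcp_rot: [[-0.267, 0.964, 0.0], [0.964, 0.267, -0.0], [-0.0, 0.0, -1.0]]
contact_force: [1.5, 0.5, -0.1]
finger_gap: 1.001
grasp_force: 0.0
```

send_rows:
  steps:
    - {"x":-0.03,"y":-0.0155,"z":0,"ax":0,"ay":0,"az":7,"hand":1}
    - {"x":-0.06,"y":-0.031,"z":0,"ax":0,"ay":0,"az":14,"hand":1}
    - {"x":-0.081,"y":-0.042,"z":0,"ax":0,"ay":0,"az":21,"hand":1}
    - {"x":-0.081,"y":-0.042,"z":0,"ax":0,"ay":0,"az":29,"hand":1}
    - {"x":-0.081,"y":-0.042,"z":0,"ax":0,"ay":0,"az":36,"hand":1}
    - {"x":-0.081,"y":-0.042,"z":0,"ax":0,"ay":0,"az":36,"hand":1}
    - {"x":-0.081,"y":-0.042,"z":0,"ax":0,"ay":0,"az":36,"hand":1}
    - {"x":-0.081,"y":-0.042,"z":0,"ax":0,"ay":0,"az":36,"hand":1}

```text
t: 30.15
position: [451.7, -70.4, 125.4]
tcp_rot: [[0.347, 0.938, 0.0], [0.938, -0.347, -0.0], [0.0, 0.0, -1.0]]
contact_force: [0.1, 0.1, 0.2]
finger_gap: 1.002
grasp_force: 0.0
```

Run:
```python
from meas import *
s=arm.get_state();print(s["t"],s["position"],s["tcp_rot"][:,0])
im,p=snap("h_sock")
for o in measure(im,p,(452,-70.5,38),(0,0,190),(180,60,255),38): print(*o)
go(452,-70.5,12,69.5,s)
```

```text
30.15 [451.7 -70.4 125.4] [0.3 0.9 0. ]
[451.6 -70.4] [43.7 43.9] 69.7
shift mm [  0.    0.3 113.4] az 0.2
```

View pics/h_sock.png

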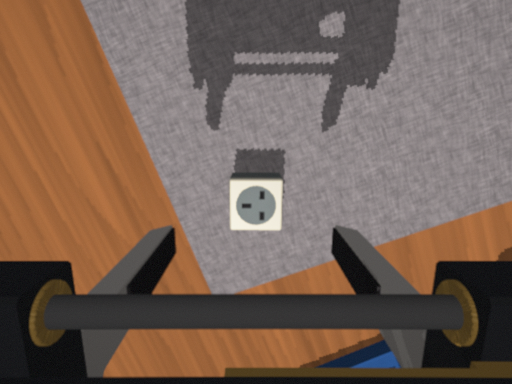

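The socket is centred at (256,204) and square to the fingers. I descend and grip.

send_rows:
  steps:
    - {"x":0,"y":0,"z":0.03,"ax":0,"ay":0,"az":0,"hand":1}
    - {"x":0,"y":0,"z":0.065,"ax":0,"ay":0,"az":0,"hand":1}
    - {"x":0,"y":0,"z":0.09,"ax":0,"ay":0,"az":0,"hand":1}
    - {"x":0,"y":0,"z":0.105,"ax":0,"ay":0,"az":0,"hand":1}
    - {"x":0,"y":0,"z":0.111,"ax":0,"ay":0,"az":0,"hand":1}
    - {"x":0,"y":0,"z":0.1125,"ax":0,"ay":0,"az":0,"hand":0.5}
    - {"x":0,"y":0,"z":0.1125,"ax":0,"ay":0,"az":0,"hand":-1}
    - {"x":0,"y":0,"z":0.1125,"ax":0,"ay":0,"az":0,"hand":-1}

```text
t: 31.0
position: [452.2, -70.7, 13.6]
tcp_rot: [[0.35, 0.937, 0.001], [0.937, -0.35, -0.0], [0.0, 0.001, -1.0]]
contact_force: [0.1, -0.6, 0.1]
finger_gap: 0.779
grasp_force: 0.0
```

send_rows:
  steps:
    - {"x":0,"y":0,"z":0,"ax":0,"ay":0,"az":0,"hand":-1}
    - {"x":0,"y":0,"z":0,"ax":0,"ay":0,"az":0,"hand":-1}
    - {"x":0,"y":0,"z":0,"ax":0,"ay":0,"az":0,"hand":-1}
    - {"x":0,"y":0,"z":0,"ax":0,"ay":0,"az":0,"hand":-1}
    - {"x":0,"y":0,"z":0,"ax":0,"ay":0,"az":0,"hand":-1}
    - {"x":0,"y":0,"z":0,"ax":0,"ay":0,"az":0,"hand":-1}
    - {"x":0,"y":0,"z":0,"ax":0,"ay":0,"az":0,"hand":-1}
    - {"x":0,"y":0,"z":0,"ax":0,"ay":0,"az":0,"hand":-1}

```text
t: 31.8
position: [451.8, -70.6, 13.0]
tcp_rot: [[0.35, 0.937, 0.0], [0.937, -0.35, -0.0], [0.0, 0.0, -1.0]]
contact_force: [-0.9, 0.3, 5.4]
finger_gap: 0.477
grasp_force: 20.0
```

send_rows:
  steps:
    - {"x":0,"y":0,"z":-0.03,"ax":0,"ay":0,"az":0,"hand":-1}
    - {"x":0,"y":0,"z":-0.07,"ax":0,"ay":0,"az":0,"hand":-1}
    - {"x":0.02,"y":-0.0055,"z":-0.1,"ax":0,"ay":0,"az":0,"hand":-1}
    - {"x":0.055,"y":-0.015,"z":-0.112,"ax":0,"ay":0,"az":0,"hand":-1}
    - {"x":0.095,"y":-0.026,"z":-0.112,"ax":0,"ay":0,"az":0,"hand":-1}
    - {"x":0.135,"y":-0.037,"z":-0.112,"ax":0,"ay":0,"az":0,"hand":-1}
    - {"x":0.175,"y":-0.048,"z":-0.112,"ax":0,"ay":0,"az":0,"hand":-1}
    - {"x":0.215,"y":-0.059,"z":-0.112,"ax":0,"ay":0,"az":0,"hand":-1}

```text
t: 32.6
position: [471.3, 153.2, 124.6]
tcp_rot: [[0.35, 0.937, -0.0], [0.937, -0.35, -0.0], [-0.0, -0.0, -1.0]]
contact_force: [0.3, -0.6, -0.4]
finger_gap: 0.48
grasp_force: 20.0
```

send_rows:
  steps:
    - {"x":0.035,"y":-0.0095,"z":0,"ax":0,"ay":0,"az":-5,"hand":-1}
    - {"x":0.07,"y":-0.019,"z":0,"ax":0,"ay":0,"az":-11,"hand":-1}
    - {"x":0.105,"y":-0.0285,"z":0,"ax":0,"ay":0,"az":-18,"hand":-1}
    - {"x":0.14,"y":-0.038,"z":0,"ax":0,"ay":0,"az":-25,"hand":-1}
    - {"x":0.17,"y":-0.046,"z":0,"ax":0,"ay":0,"az":-32,"hand":-1}
    - {"x":0.185,"y":-0.05,"z":0,"ax":0,"ay":0,"az":-36,"hand":-1}
    - {"x":0.185,"y":-0.05,"z":0,"ax":0,"ay":0,"az":-36,"hand":-1}
    - {"x":0.185,"y":-0.05,"z":0,"ax":0,"ay":0,"az":-36,"hand":-1}

```text
t: 33.4
position: [489.2, 341.8, 124.3]
tcp_rot: [[-0.266, 0.964, -0.001], [0.964, 0.266, -0.001], [-0.0, -0.001, -1.0]]
contact_force: [0.6, -0.1, -0.6]
finger_gap: 0.479
grasp_force: 20.0
```

Run:
```python
from meas import *
s=arm.get_state();print(s["t"],s["position"],s["tcp_rot"][:,0])
go(489.3,342,17,105.4,s)
```

```text
33.4 [489.2 341.8 124.3] [-0.3  1.  -0. ]
shift mm [  0.2   0.3 107.3] az 0.0
```

send_rows:
  steps:
    - {"x":0,"y":0,"z":0.03,"ax":0,"ay":0,"az":0,"hand":-1}
    - {"x":0,"y":0,"z":0.06,"ax":0,"ay":0,"az":0,"hand":-1}
    - {"x":0,"y":0,"z":0.08,"ax":0,"ay":0,"az":0,"hand":-1}
    - {"x":0,"y":0,"z":0.093,"ax":0,"ay":0,"az":0,"hand":-1}
    - {"x":0,"y":0,"z":0.1,"ax":0,"ay":0,"az":0,"hand":-1}
    - {"x":0,"y":0,"z":0.104,"ax":0,"ay":0,"az":0,"hand":-1}
    - {"x":0,"y":0,"z":0.106,"ax":0,"ay":0,"az":0,"hand":-1}
    - {"x":0,"y":0,"z":0.1065,"ax":0,"ay":0,"az":0,"hand":-1}

```text
t: 34.2
position: [489.8, 342.4, 18.9]
tcp_rot: [[-0.267, 0.964, 0.001], [0.964, 0.267, 0.0], [0.0, 0.001, -1.0]]
contact_force: [0.0, 0.0, -0.5]
finger_gap: 0.475
grasp_force: 20.0
```

send_rows:
  steps:
    - {"x":0,"y":0,"z":0.0005,"ax":0,"ay":0,"az":0,"hand":-1}
    - {"x":0,"y":0,"z":0.0005,"ax":0,"ay":0,"az":0,"hand":-1}
    - {"x":0,"y":0,"z":0.0005,"ax":0,"ay":0,"az":0,"hand":-1}
    - {"x":0,"y":0,"z":0.0005,"ax":0,"ay":0,"az":0,"hand":0.05}
    - {"x":0,"y":0,"z":0.0005,"ax":0,"ay":0,"az":0,"hand":0.4}
    - {"x":0,"y":0,"z":0.0005,"ax":0,"ay":0,"az":0,"hand":0.4}
    - {"x":0,"y":0,"z":0.0005,"ax":0,"ay":0,"az":0,"hand":0.4}
    - {"x":0,"y":0,"z":0.0005,"ax":0,"ay":0,"az":0,"hand":0.4}

```text
t: 35.0
position: [489.5, 342.3, 17.8]
tcp_rot: [[-0.268, 0.964, 0.0], [0.964, 0.268, -0.0], [-0.0, 0.0, -1.0]]
contact_force: [0.1, 0.2, -0.4]
finger_gap: 0.698
grasp_force: 0.0
```

send_rows:
  steps:
    - {"x":0,"y":0,"z":-0.03,"ax":0,"ay":0,"az":0,"hand":0.4}
    - {"x":0,"y":0,"z":-0.07,"ax":0,"ay":0,"az":0,"hand":0.4}
    - {"x":0,"y":0,"z":-0.11,"ax":0,"ay":0,"az":0,"hand":0.4}
    - {"x":-0.03,"y":-0.02,"z":-0.15,"ax":0,"ay":0,"az":0,"hand":0.4}
    - {"x":-0.07,"y":-0.04,"z":-0.18,"ax":0,"ay":0,"az":0,"hand":0.4}
    - {"x":-0.11,"y":-0.05,"z":-0.2,"ax":0,"ay":0,"az":0,"hand":0.4}
    - {"x":-0.15,"y":-0.06,"z":-0.22,"ax":0,"ay":0,"az":0,"hand":0.4}
    - {"x":-0.19,"y":-0.07,"z":-0.24,"ax":0,"ay":0,"az":0,"hand":0.4}

```text
t: 35.8
position: [472.5, 138.8, 259.1]
tcp_rot: [[-0.268, 0.963, 0.001], [0.963, 0.268, 0.0], [-0.0, 0.001, -1.0]]
contact_force: [1.1, -0.1, -0.1]
finger_gap: 0.698
grasp_force: 0.0
```

Run:
```python
from meas import *
s=arm.get_state();print(s["t"],s["position"])
a=arm.grab_frame("top")[180:290,80:410];b=arm.grab_frame("scene")[60:330,50:400];w=snap("end_w")[0]
a=cv2.resize(a,(700,233));r=np.hstack([cv2.resize(b,(400,309)),cv2.resize(w,(300,225+84))])
cv2.imwrite("pics/end.png",np.vstack([a,r])[:,:,::-1])
```

```text
35.8 [472.5 138.8 259.1]
```

View pics/end.png

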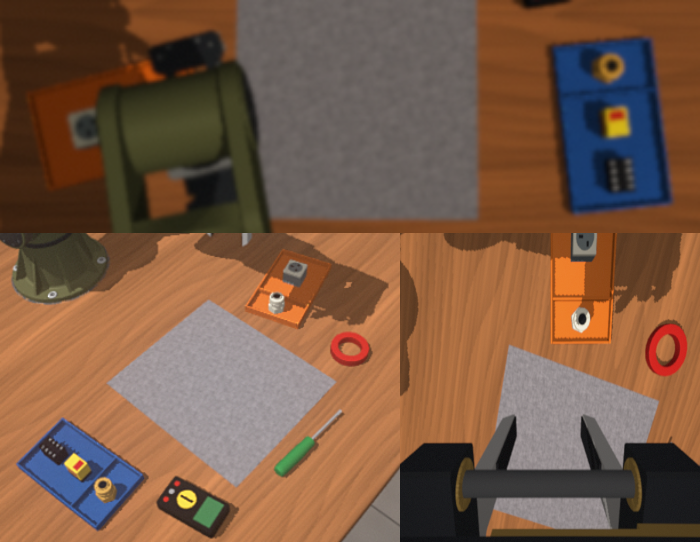

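The final view shows all five parts upright in their compartments. In the composite picture, the blue tray has the gland at (608,68), the relay at (616,120) and the block at (620,175). The orange tray has the socket at (294,270) and the gland at (277,300). The trays and the bystanders look undisturbed.

```bash
python3 -c "
from rig import arm
print(arm.sign_off())"
```

```text
the job is handed in; nothing more can be done
None
```

I put all five parts upright in their correct tray compartments and handed the job in at about 36 s; the last pictures show everything in place and the other items where they were, but sign-off returned no verdict.

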